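# Fit the nest and slide the carrier under the inspection light

## Robot

A 6-joint arm with a two-finger parallel gripper is mounted at the origin on the work surface. World frame = base frame: x ahead of the robot, y to its left, z up, the work surface at z = 0. Lengths are in m, angles in rad, forces in N, time in s.
With the tool pointing down it reaches from about 0.275 to 0.75 m from the base axis. Payload 10.2 kg.
Tool frame: the origin (TCP) lies midway between the tips of the shut fingers; the grasp point (between the pads) lies manip.hold_point_z behind it (manip.hold_point_z is the distance from the TCP to the grasp point, in m); z points along the fingers, y is the line along which they close (so a half turn about z gives the same grasp; the last joint's range is limited). The gripper opens to 85 mm and grips with 20 to 120 N. Pads are 22 mm wide; open, the fingers measure 114 mm over their backs; the gripper's body (76 mm by 85 mm) begins 54 mm behind the grasp point. The pads swing forward as they close: fully open they stand 13 mm farther back than shut.
Start: joints at [-1.332, 0.313, 1.498, -0, 1.331, -0.223], TCP at [0.234, -0.47, 0.231] pointing down, gripper open.
Joint ranges: [-2.94, 2.94], [-0.97, 2.17], [0.19, 2.56], [-1.23, 4.37], [0.02, 3.11], [-2.88, 2.88]. Speed limits (rad/s): [2.39, 2.39, 3.01, 3.14, 3.14, 3.14].

## Interface

Orientations are given as a rotation vector (axis times angle).
In Python, from station import telemetry, eyes, workorder, models, manip gives the robot as it stands.
- The arm moves only by the shell command python3 -m crank 'ROWS' [FORCE]. ROWS is JSON, one flat list of numbers, 5 for each row, row after row: the closure, from 0 (fully open) to 1 (shut), then the shift along the tool's x, y, z as a fraction of full scale, then the turn about the tool's z as a fraction of full scale. A call has 1 to 12 rows; each row is the pose to reach, as a shift and turn from the pose commanded when the call began, along the tool's axes at that moment; what a row does not reach only later rows make up. Full scale, the value 1, is 750 mm for a shift and 90 degrees for a turn. A row lasts 1/12 s, in which the tool goes at most 41.7 mm and 7.16 degrees, less where a joint would pass 70% of its speed; a pose out of reach is approached as far as the arm can. A call with a number of a shift or a turn outside -1 to 1 is refused whole. A call with a gripper value outside its range is refused whole. The fingers move at their own pace and stop on an object; FORCE is the grip in N (left out, the last holds). Time passes only in rows, so rows that repeat a pose let the fingers close. It gives the time, the measured TCP pose, the force, the opening and the grip force at its end, in the units of the state.
- telemetry.read_state(): the state, without advancing time (a new reading comes with each control period).
- eyes.read_camera(name): name is "scene" or "top"; returns a dict with "pixels" (384x512x3 uint8, blue, green, red), "z_map" (384x512 float32, m along the optical axis (not along the pixel's ray), 0 where there is no reading), "intrinsics" (3x3 intrinsics, pixels), "R" (3x3) and "t" (3): a world point X has camera coordinates R X + t. Camera axes: x right, y down, z forward; pixel columns grow to the right and rows downward; lengths in m; the calibration is good to about 2 mm. A picture is of the moment at which its call begins.
- workorder.close_job(): hands the job in; it is judged then, once.
Trained networks look in the newest picture that a camera, given by its name, has taken for a name from the list of things; names that differ only in an ending like _2 or _b are one class to them, and where a whole thing is asked for, a point or a joint stands for the part that bears it (a point fixed in the world has none). Each returns a list of dicts, best first, with "score" (0 to 1); they miss things now and then, are a little off and sometimes report something else, mostly with a low value. They report only what shows in the picture. A call takes as long as a camera call.
- models.boxes_of(camera, query): "bbox" ([centre column, centre row, width, height] in pixels, round what is visible of it).
- models.regions_of(camera, query): "pixels" (384x512 bool, what is visible of it) and "bbox" ([centre column, centre row, width, height] in pixels, round what is visible of it).
The state is a dict: "clock": time; "q": joint angles; "qvel": joint speeds; "effort": joint torques, N m; "ee_pos": TCP position; "orientation": TCP orientation; "wrist_force": force on the tool from outside, world axes, zero at the start; "torque": the same for the moment, N m; "opening": finger opening in m; "grasp_force": force on a finger pad.
Only numpy, scipy, OpenCV 4.12 (cv2) and the standard library are available. Lean on these libraries where they do the work, as an engineer would, in place of code of your own. Each camera call takes 0.05 s, during which the arm holds its last target. There are 200 camera calls.

## Task

Fit the blue nest plate on the carrier at the loading end of the slide: lower it over the two steel pins until it lies flush, and let go of it. Then push the carrier along the slide by its orange tab to the next station, the green mark under the light hood, until it clicks into the detent there, and leave it there with the nest still flush. Do not disturb the tall stack of plates.

Things in the scene. Friction and masses are not known exactly. Their poses are not given: they have to be found in the camera images.
- nest: the nest plate: blue, 150 x 105 x 12 mm (x, y, z), 0.3 to 0.6 kg, flat on the bench at the start. Two 16 mm through holes at x = +60 and -60 mm, y = 0. On top, centred, a black grip bar: 60 mm along x, 16 mm thick in y, from 12 to 57 mm above the underside. Origin: centre of the underside, x along the long side, z up. Either way round fits
- slide: the fixed slide: base 130 mm wide (y), 12 mm high, rails to 31 mm, from x = -110 to +510 mm. Origin at bench level on the centre line, under the carrier's middle when carrier is 0; x is the travel direction, z up. Loading end (blue marks) at x = 0 to 45 mm, next station (green mark) at 260 mm, a further one (grey mark) at 400 mm is not wanted
- carrier (a joint): how far the carrier has slid along the slide's x, in m: 0 to 0.04 at the start, 0.26 in the detent at the green mark, 0.40 in the last one. It slides with about 1 N; about 10 N to climb into a detent or out of it; the detent catches it from about 6 mm either side and centres it
- carrier_bed (a point): centre of the carrier's flat top (bed), 50 mm above the bench; moves with it; x along the travel, z up. The carrier is a grey slab 170 x 115 mm (x, y), 16 mm thick, with two upright steel pins, 12 mm diameter, 20 mm tall, tapered tips, at x = +60 and -60 mm, y = 0. Red pointers at its sides show its middle against the marks
- push_tab (a point): centre of the rear (pushing) face of the orange tab, an upright plate across the carrier's trailing end: 70 mm wide, 12 mm thick, from 50 to 94 mm above the bench. This point is 75 mm above the bench, 97 mm behind the carrier's middle; the tab lies ahead of it in the travel direction
- green_mark (a point): the place of carrier_bed when the carrier is in the detent at the green mark, 260 mm along the slide: green marks on both edges of the base and a green line across the hood right above; x along the travel
- hood_edge (a point): middle of the light hood's lower edge on the loading side, 190 mm up. The white hood spans x = 148 to 345, y = -130 to 70 mm of the slide, from 190 to 218 mm up (a fan on it to 258), on two posts at y = -115. With the carrier in the detent the tab's rear face is 15 mm inside this edge, so the pushing tool must lean back from under the hood
- stack_tall: a tall stack of round cream pulp plates, 170 mm across, 160 mm high, standing on the bench. Origin: centre of the underside. Leave it alone

How it is judged:
By the outcome, as a careful person would: the job done as asked, in the order asked, and still so for the second after the job is handed in, with the robot touching nothing.
It also fails if it takes over 58 s, if anything falls off the work surface, if the arm or the gripper's body presses on something with over 40 N, if the wrist force passes 120 N, or if a joint passes its speed limit or range.

## Working session

There is one attempt and no reset: what is moved stays moved. The work goes in short steps, Python scripts to look and compute and a shell command to move; the robot and the scene stay as the last step left them, time stands still between calls to the robot, and variables do not carry over. Pictures are saved under pics/ and viewed, at most 10 in all, crops included, and the job is handed in when it is done.

```bash
ls; mkdir -p pics; python3 - <<'E'
from station import telemetry, eyes, manip
import cv2,numpy as np
print(telemetry.read_state(), manip.hold_point_z)
a=[]
for n in("scene","top"):
    c=eyes.read_camera(n);np.savez(n+".npz",**c);a.append(c["pixels"])
    print(n,c["intrinsics"],c["R"],c["t"])
    cv2.imwrite(f"pics/{n}0.png",c["pixels"])
E
```

```text
pics
{'clock': 0.0, 'q': array([-1.33240432e+00,  3.13459675e-01,  1.49842945e+00,  1.18057555e-05,
        1.33099537e+00, -2.23431200e-01]), 'qvel': array([-2.63591258e-04,  6.55803023e-04, -2.78510631e-04,  8.14784645e-04,
       -1.12254562e-04, -7.37437164e-05]), 'effort': array([ 1.19086108e-03, -4.12260246e+01, -2.59743404e+01, -9.20732350e-05,
        4.16219162e-03, -3.96527611e-06]), 'ee_pos': array([ 0.23384616, -0.4697621 ,  0.230733  ]), 'orientation': array([-3.05695243e+00, -7.18700716e-01, -2.82999499e-06]), 'wrist_force': array([ 0.20601173,  1.02259376, -0.54983722]), 'torque': array([-0.01108533,  0.03938665,  0.02830699]), 'grasp_force': 0.0, 'opening': 0.08559599254223324} 0.0187
scene [[413.36786561   0.         251.13149048]
 [  0.         413.36786561 190.09368409]
 [  0.           0.           1.        ]] [[-0.95089668 -0.30950313 -0.00182028]
 [-0.29182877  0.89852339 -0.32785926]
 [ 0.10310903 -0.31122908 -0.94472482]] [0.4594211  0.18286535 1.18496952]
top [[486.85326279   0.         252.60363005]
 [  0.         486.85326279 196.73182883]
 [  0.           0.           1.        ]] [[-1.13293145e-03 -9.99798890e-01  2.00223972e-02]
 [-9.96054054e-01 -6.48582503e-04 -8.87462683e-02]
 [ 8.87414067e-02 -2.00439333e-02 -9.95853003e-01]] [-0.00756901  0.50044268  1.19008765]
```

```bash
python3 - <<'E'
import cv2
cv2.imwrite("pics/both.png",cv2.resize(cv2.vconcat([cv2.imread("pics/scene0.png"),cv2.imread("pics/top0.png")]),(400,600)))
E
```

```text
(no output)
```

View pics/scene0.png

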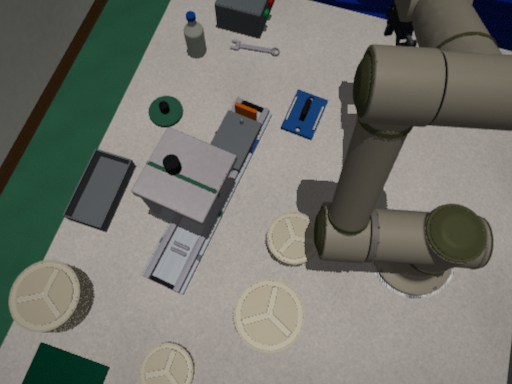

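View pics/top0.png

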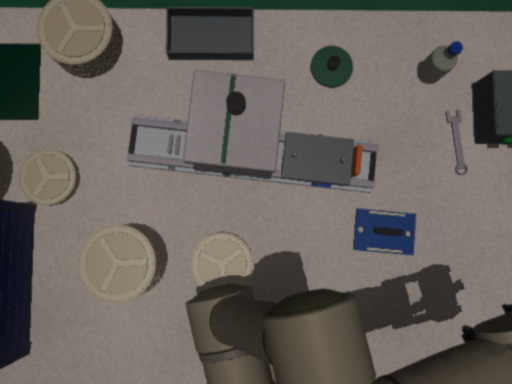

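The scene view shows the blue nest at about (304,114), the carrier with its orange tab at (250,108), the hood at (185,175) and the tall stack at (45,297). In the top view the nest is at (385,232), the carrier at (318,158), the tab at (357,160) and the hood at (235,122). Travel is to the left, which is world +y.

```bash
cat > h.py <<'E'
import numpy as np,cv2
from station import eyes,models,telemetry
from scipy.spatial.transform import Rotation as Ro
def world(c):
    K,R,t=c["intrinsics"],c["R"],c["t"];z=c["z_map"]
    v,u=np.mgrid[:384,:512]
    P=np.stack([(u-K[0,2])*z/K[0,0],(v-K[1,2])*z/K[1,1],z],-1)
    W=(P-t)@R
    W[z==0]=np.nan
    return W
def ray(c,u,v,h):
    K,R,t=c["intrinsics"],c["R"],c["t"]
    d=R.T@np.linalg.inv(K)@[u,v,1];o=-R.T@t
    return o+d*(h-o[2])/d[2]
def rect(W,m):
    p=W[m][:,:2];p=p[~np.isnan(p).any(1)]*1000
    r=cv2.minAreaRect(p.astype(np.float32));return np.round(r[0],1),np.round(r[1],1),round(r[2],2),len(p)
E
python3 - <<'E'
from h import *
for n in("top","scene"):
    c=eyes.read_camera(n);W=world(c);Z=W[...,2]
    for q in("nest","carrier","push_tab","slide","stack_tall"):
        r=models.regions_of(n,q)
        for k in r[:2]:
            m=k["pixels"]; zz=Z[m]; print(n,q,round(k["score"],2),np.round(k["bbox"]),np.round(np.nanpercentile(zz,[5,50,95])*1000), end=" ")
            lo,hi={"nest":(.004,.022),"carrier":(.042,.058),"push_tab":(.086,.1),"slide":(-.01,.04),"stack_tall":(.14,.18)}[q]
            mm=m&(Z>lo)&(Z<hi)
            print(rect(W,mm) if mm.sum()>5 else mm.sum())
c=dict(np.load("top.npz"))["pixels"]
a=cv2.resize(c[125:200,270:390],(800,500),interpolation=cv2.INTER_CUBIC)
cv2.imwrite("pics/carr.png",a)
a=cv2.resize(c[200:262,345:425],(640,496),interpolation=cv2.INTER_CUBIC)
cv2.imwrite("pics/nest.png",a)
E
```

```text
top carrier 0.78 [324. 158.  80.  57.] [44. 49. 78.] (array([ 594. , -171.6]), array([179.8, 120.2]), 83.85, 3166)
top push_tab 0.67 [323. 159.  82.  52.] [45. 49. 78.] (array([ 584.1, -256.9]), array([12.8, 67.9]), 83.08, 152)
top slide 0.91 [252. 130. 254. 125.] [  9.  94. 220.] (array([681.9, -17.2]), array([639.6, 273.1]), 83.34, 5260)
top stack_tall 0.73 [120. 264.  89.  80.] [ 85. 159. 163.] (array([344.1, 291.5]), array([166.3, 169.6]), 14.25, 4880)
scene nest 0.58 [305. 114.  47.  47.] [ 7. 12. 54.] (array([ 413.4, -337.7]), array([153.7, 105.1]), 85.04, 1198)
scene carrier 0.63 [234. 137.  55.  71.] [44. 50. 90.] (array([ 592.6, -167.2]), array([175.3, 117.9]), 82.89, 1560)
scene push_tab 0.86 [237. 140.  51.  71.] [43. 50. 91.] (array([ 582.3, -254.6]), array([14.8, 68. ]), 83.32, 105)
scene slide 0.61 [202. 195. 142. 199.] [  9.  53. 221.] (array([688.1, -22.4]), array([638.9, 293.6]), 83.7, 4982)
scene stack_tall 0.64 [270. 317.  66.  73.] [158. 161. 164.] (array([341.6, 293.4]), array([163.5, 161.4]), 18.57, 4067)
```

View pics/carr.png

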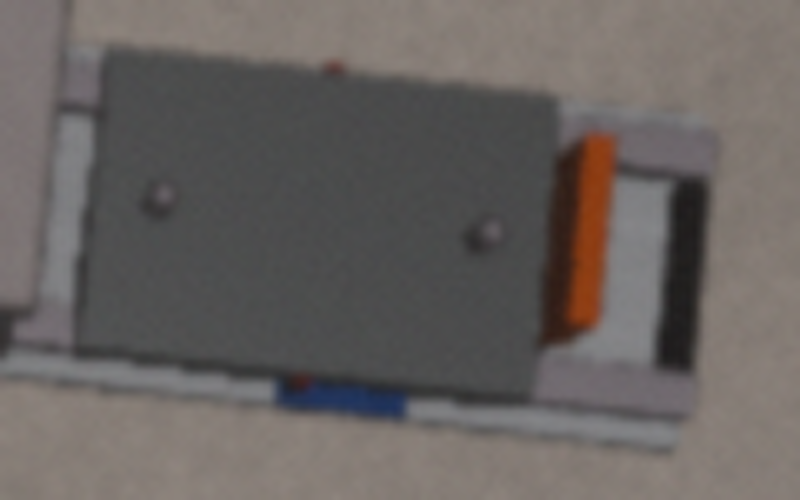

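View pics/nest.png

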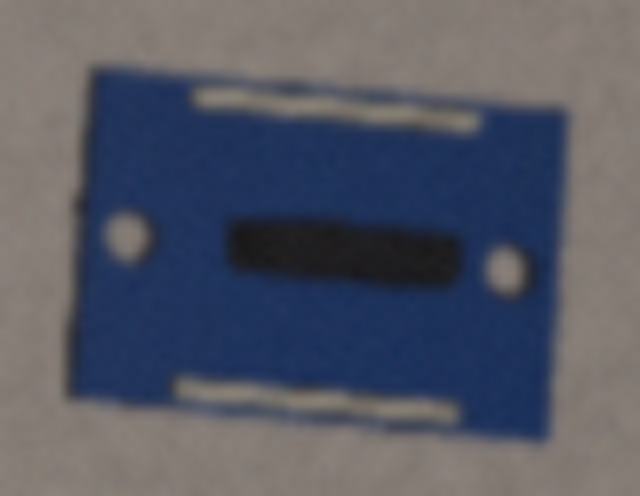

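The crops show pin tips at about (161,196) and (487,232) in the carrier crop, and nest holes at (129,238) and (508,271) in the nest crop. The nest and carrier are both turned about 5–7°.

```bash
python3 - <<'E'
from h import *
c=dict(np.load("top.npz"));s=dict(np.load("scene.npz"))
f=lambda u,v,k,ox,oy:((u+.5)/k-.5+ox,(v+.5)/k-.5+oy)
for n,a,b,k,o,h in(("pins",(161,196),(487,232),6.667,(270,125),.068),("holes",(129,238),(508,271),8,(345,200),.012)):
    A=ray(c,*f(*a,k,*o),h);B=ray(c,*f(*b,k,*o),h)
    print(n,A*1e3,B*1e3,(A+B)*500,np.linalg.norm(A-B)*1e3,np.degrees(np.arctan2(*(A-B)[1::-1])))
for n,c in(("top",c),("scene",s)):
    W=world(c);Z=W[...,2];hsv=cv2.cvtColor(c["pixels"],cv2.COLOR_BGR2HSV)
    X,Y=W[...,0],W[...,1]
    near=(np.hypot(X-.41,Y+.335)<.12)
    blue=near&(hsv[...,0]>95)&(hsv[...,0]<130)&(hsv[...,1]>100)
    # outline at z=.012 by ray intersection
    def outl(m,h):
        v,u=np.nonzero(m);P=np.array([ray(c,x,y,h) for x,y in zip(u,v)])[:,:2]*1e3
        r=cv2.minAreaRect(P.astype(np.float32));return np.round(r[0],1),np.round(r[1],1),round(r[2],2)
    print(n,"nest",outl(blue,.012), np.nanmedian(Z[blue]))
    bar=near&(Z>.035)&(Z<.07);print("bar",outl(bar,.057),np.nanmedian(Z[bar]))
    bed=(abs(Z-.05)<.008)&(np.hypot(X-.594,Y+.168)<.12)&(hsv[...,1]<60); print("bed",outl(bed,.05),np.nanmedian(Z[bed]))
    tab=(hsv[...,0]<15)&(hsv[...,1]>150)&(Z>.085)&(np.hypot(X-.58,Y+.25)<.08); print("tab",outl(tab,.094),np.nanmedian(Z[tab]))
    hood=(Z>.2)&(Z<.23)&(X>.45)&(Y>-.2)&(Y<.2); print("hood",outl(hood,.218),np.nanmedian(Z[hood]))
    crop=c["pixels"]
st=telemetry.read_state();R=Ro.from_rotvec(st["orientation"]).as_matrix();print(R.round(4))
a=s["pixels"][85:205,190:270];cv2.imwrite("pics/sc.png",cv2.resize(a,(400,600),interpolation=cv2.INTER_CUBIC))
E
```

```text
pins [ 600.2844589  -106.38488475   68.        ] [ 587.34166062 -224.91158463   68.        ] [ 593.81305976 -165.64823469   68.        ] 119.23126524308563 83.7681456695172
holes [ 419.50649204 -278.91839253   12.        ] [ 409.0873016  -398.20828798   12.        ] [ 414.29689682 -338.56334026   12.        ] 119.7440549004575 85.0082573012105
top nest (array([ 414.4, -338.8]), array([148.4, 100.9]), 84.6) 0.010814417478382434
bar (array([ 414.8, -336.6]), array([63.8, 16.6]), 84.27) 0.05463936195176072
bed (array([ 593.4, -170.8]), array([179.1, 115.7]), 83.68) 0.048769748654515416
tab (array([ 583.7, -255.5]), array([12. , 68.2]), 83.2) 0.09235505884516684
hood (array([645.5,  35.5]), array([195.9, 203.2]), 83.63) 0.21676022502689685
scene nest (array([ 414.6, -336.5]), array([152.6, 102.4]), 84.64) 0.011650004570473506
bar (array([ 412.7, -330.6]), array([70.1, 17.3]), 84.66) 0.05571182285117587
bed (array([ 592.5, -164.3]), array([174.9, 117.8]), 83.55) 0.049626787142197246
tab (array([ 583.1, -252. ]), array([17.8, 68.7]), 82.12) 0.0932822770070201
hood (array([643.8,  40.2]), array([199.3, 203.9]), 83.67) 0.21779232176376156
[[ 0.8953  0.4456  0.    ]
 [ 0.4456 -0.8953 -0.    ]
 [ 0.      0.     -1.    ]]
```

View pics/sc.png

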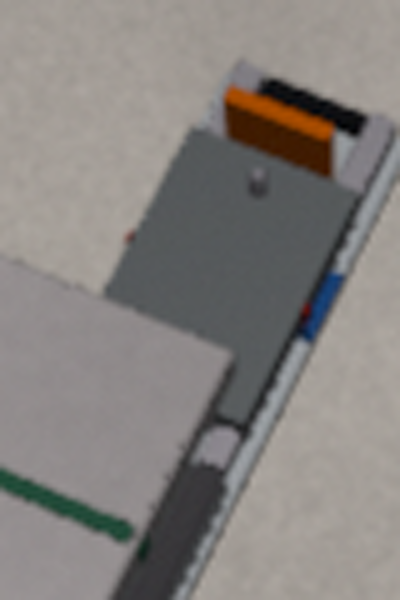

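The scene crop shows the trailing pin at (258,180), the tab at (278,130) and the near pointer on the blue mark at (308,312), so the carrier is at about 38 mm. Next I move over the nest.

```bash
python3 -m crank '[0,0.2933,-0.05,0,-0.648, 0,0.2933,-0.05,0,-0.648, 0,0.2933,-0.05,0.05,-0.648, 0,0.2933,-0.05,0.1,-0.648, 0,0.2933,-0.05,0.15,-0.648, 0,0.2933,-0.05,0.175,-0.648, 0,0.2933,-0.05,0.175,-0.648, 0,0.2933,-0.05,0.175,-0.648, 0,0.2933,-0.05,0.175,-0.648, 0,0.2933,-0.05,0.175,-0.648, 0,0.2933,-0.05,0.175,-0.648]' 50
python3 -c "
from h import *
s=telemetry.read_state();print(s['q'].round(3),s['ee_pos'],Ro.from_rotvec(s['orientation']).as_matrix().round(4))
c=dict(np.load('scene.npz'));print(ray(c,241.2,120.6,.068))"
```

```text
clock: 1.62
ee_pos: [0.4142, -0.3392, 0.1011]
orientation: [2.323, 2.112, -0.0]
wrist_force: [-0.0, 0.2, 0.5]
opening: 0.0855
grasp_force: 0.0
[-0.905  0.472  1.632 -0.     1.035 -0.81 ] [ 0.41421617 -0.33923905  0.10106933] [[ 0.0949  0.9955  0.0012]
 [ 0.9955 -0.0949 -0.0017]
 [-0.0015  0.0014 -1.    ]]
[ 0.58687686 -0.22203784  0.068     ]
```

```bash
python3 -m crank '[0,0,0.0,0.05,0, 0,0,0,0.104,0, 0,0,0,0.104,0, 0.5,0,0,0.104,0, 1,0,0,0.104,0, 1,0,0,0.104,0, 1,0,0,0.104,0, 1,0,0,0.104,0, 1,0,0,0.104,0, 1,0,0,0.104,0, 1,0,0,0.104,0]' 60
```

```text
clock: 2.53
ee_pos: [0.4145, -0.3389, 0.0233]
orientation: [2.319, 2.117, -0.0]
wrist_force: [-1.4, 0.8, 7.3]
opening: 0.0153
grasp_force: 60.2
```

```bash
python3 -m crank '[1,0,0,-0.05,0, 1,0,0,-0.1,0, 1,0,0,-0.133,0, 1,0.05,0.043,-0.133,0.012, 1,0.1,0.087,-0.133,0.012, 1,0.15,0.13,-0.133,0.012, 1,0.2,0.174,-0.133,0.012, 1,0.2511,0.2173,-0.133,0.012, 1,0.2511,0.2173,-0.133,0.012, 1,0.2511,0.2173,-0.133,0.012, 1,0.2511,0.2173,-0.133,0.012]'
python3 - <<'E'
from h import *
ims=[]
for n in("top","scene"):
    c=eyes.read_camera(n);np.savez(n+"1.npz",**c)
    W=world(c);Z=W[...,2];hsv=cv2.cvtColor(c["pixels"],cv2.COLOR_BGR2HSV)
    b=(hsv[...,0]>95)&(hsv[...,0]<130)&(hsv[...,1]>100)&(np.hypot(W[...,0]-.594,W[...,1]+.166)<.13)&(Z>.07)
    print(n,rect(W,b),np.nanmedian(Z[b]),b.sum())
    o=(95,290) if n=="top" else (60,180)
    ims.append(cv2.resize(c["pixels"][o[0]:o[0]+120,o[1]-20:o[1]+80],(400,480),interpolation=cv2.INTER_CUBIC))
cv2.imwrite("pics/held.png",cv2.hconcat(ims))
s=telemetry.read_state();print(s['q'].round(3),s['ee_pos'],Ro.from_rotvec(s['orientation']).as_matrix().round(4))
E
```

```text
clock: 3.45
ee_pos: [0.5941, -0.1638, 0.1212]
orientation: [-2.336, -2.099, 0.001]
wrist_force: [-0.9, -1.4, -3.2]
opening: 0.0149
grasp_force: 60.5
top (array([ 615.6, -165.8]), array([147.8,  57.1]), 83.8, 85) 0.10835499760440098 85
scene (array([ 584.6, -160.7]), array([136.4, 109.5]), 78.11, 787) 0.1098988028437241 787
[-0.463  0.608  1.345 -0.     1.189 -0.353] [ 0.59295677 -0.16599859  0.12146646] [[ 1.099e-01  9.939e-01 -1.100e-03]
 [ 9.939e-01 -1.099e-01  2.000e-04]
 [ 1.000e-04 -1.200e-03 -1.000e+00]]
```

View pics/held.png

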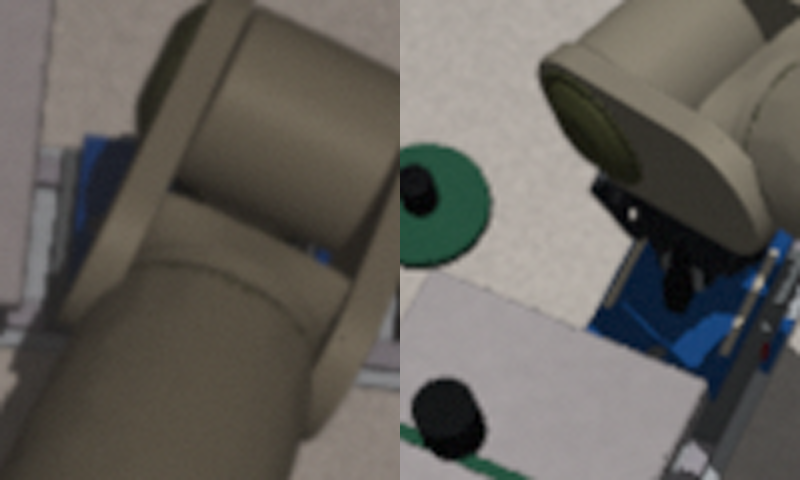

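The view shows the arm's wrist hiding the nest from above (top view). In the scene view the held nest lines up over the carrier at (690,310). I lower it carefully while watching the force.

```bash
python3 -m crank '[1,0,0.0012,0.02,0, 1,0,0.0012,0.03,0, 1,0,0.0012,0.035,0, 1,0,0.0012,0.04,0, 1,0,0.0012,0.044,0, 1,0,0.0012,0.048,0, 1,0,0.0012,0.048,0]'
```

```text
clock: 4.13
ee_pos: [0.5942, -0.1659, 0.0854]
orientation: [-2.34, -2.095, 0.0]
wrist_force: [-0.4, -0.2, -3.7]
opening: 0.0155
grasp_force: 60.4
```

```bash
python3 -m crank '[1,0,0,0.005,0, 1,0,0,0.010,0, 1,0,0,0.014,0, 1,0,0,0.016,0, 1,0,0,0.016,0]'
```

```text
clock: 4.55
ee_pos: [0.5944, -0.1658, 0.0736]
orientation: [-2.34, -2.096, 0.0]
wrist_force: [0.4, -0.3, -2.8]
opening: 0.0152
grasp_force: 60.6
```

```bash
python3 -m crank '[1,0,0,0.001,0, 1,0,0,0.0015,0, 1,0,0,0.0015,0]'; python3 -m crank '[0.4,0,0,0,0, 0,0,0,0,0, 0,0,0,0,0, 0,0,0,0,0, 0,0,0,0,0, 0,0,0,-0.05,0, 0,0,0,-0.1,0, 0,0,0,-0.13,0, 0,0,0,-0.13,0]'
```

```text
clock: 4.8
ee_pos: [0.5946, -0.1658, 0.0732]
orientation: [2.34, 2.096, 0.0]
wrist_force: [-2.2, 1.0, 2.8]
opening: 0.0152
grasp_force: 61.5
clock: 5.55
ee_pos: [0.5964, -0.1667, 0.1759]
orientation: [2.333, 2.09, 0.006]
wrist_force: [-0.8, 0.1, 1.2]
opening: 0.085
grasp_force: 0.0
```

```bash
python3 - <<'E'
from h import *
p=np.array([.593,-.166]);az=np.arctan2(p[1],p[0]);e=np.array([np.cos(az),np.sin(az)]);l=np.array([-e[1],e[0]])
G=[]
for n in("top1","scene1"):
    c=dict(np.load(n+".npz"));W=world(c).reshape(-1,3);W=W[~np.isnan(W[:,0])]
    r=(W[:,:2]-p)@e;s=(W[:,:2]-p)@l;h=W[:,2]-.1215
    k=(abs(r)<.2)&(abs(s)<.2)&(h>.03);G.append(np.c_[r,s,h][k])
G=np.vstack(G)*1e3
for a in range(30,360,15):
    k=(G[:,2]>=a)&(G[:,2]<a+15)&(G[:,0]>-90);q=G[k]
    if len(q):print(a,len(q),"r",np.percentile(q[:,0],[1,99]).round(),"s",np.percentile(q[:,1],[1,99]).round())
# nest now
for n in("scene","top"):
    c=eyes.read_camera(n);np.savez(n+"2.npz",**c)
    W=world(c);Z=W[...,2];hsv=cv2.cvtColor(c["pixels"],cv2.COLOR_BGR2HSV)
    b=(hsv[...,0]>95)&(hsv[...,0]<130)&(hsv[...,1]>100)&(np.hypot(W[...,0]-.594,W[...,1]+.166)<.13)&(Z>.04)
    print(n,np.nanpercentile(Z[b],[5,25,50,75,95]),b.sum())
E
```

```text
30 77 r [-25.  19.] s [-1. 31.]
45 82 r [-43.  37.] s [-6. 22.]
60 65 r [-89.  46.] s [  5. 122.]
75 103 r [-90. 101.] s [  3. 156.]
90 6121 r [-88. 103.] s [ 99. 199.]
105 11 r [-17.  24.] s [ 37. 200.]
120 54 r [-26.  39.] s [ 28. 200.]
135 64 r [-24.  37.] s [ 32. 200.]
150 20 r [-28.   9.] s [-22.  41.]
165 6 r [-22. -17.] s [31. 36.]
180 9 r [-33. -21.] s [-19.  36.]
195 13 r [-38.   2.] s [-14.  58.]
210 71 r [-39.  -2.] s [-12.  68.]
225 48 r [-63.  34.] s [-32.  75.]
240 178 r [-84.  50.] s [-32.  80.]
255 417 r [-86.  48.] s [-47.  80.]
270 1255 r [-80.  46.] s [-63.  78.]
285 3004 r [-64.  38.] s [-57.  75.]
300 837 r [-82.  19.] s [-54.  79.]
315 1414 r [-89. -24.] s [-46.  78.]
330 785 r [-90. -63.] s [-38.  78.]
scene [0.05824971 0.06036968 0.06205621 0.06389642 0.10732677] 1035
top [0.0565985  0.059388   0.06063365 0.06192311 0.06426055] 64
```

The nest is flush, with its top at 61–62 mm. I turn the gripper 90° and go behind the tab.

```bash
python3 -m crank '[0,-0.05,-0.0038,0,0.08, 0,-0.1,-0.0038,0,0.16, 0,-0.15,-0.0038,0,0.24, 0,-0.2,-0.0038,0,0.32, 0,-0.2445,-0.0038,0,0.4, 0,-0.2445,-0.0038,0,0.48, 0,-0.2445,-0.0038,0,0.56, 0,-0.2445,-0.0038,0,0.64, 0,-0.2445,-0.0038,0,0.72, 0,-0.2445,-0.0038,0,0.8, 0,-0.2445,-0.0038,0,0.88, 0,-0.2445,-0.0038,0,0.96]'
python3 - <<'E'
from h import *
s=telemetry.read_state();R=Ro.from_rotvec(s['orientation']).as_matrix();print(s['ee_pos'],s['q'].round(2))
print(np.degrees(np.arctan2(R[1,1],R[0,1])))
for n in("scene","top"):
    c=eyes.read_camera(n);np.savez(n+"3.npz",**c)
    W=world(c);Z=W[...,2];hsv=cv2.cvtColor(c["pixels"],cv2.COLOR_BGR2HSV)
    b=(hsv[...,0]>95)&(hsv[...,0]<130)&(hsv[...,1]>100)&(np.hypot(W[...,0]-.594,W[...,1]+.166)<.13)&(Z>.04)
    print(n,rect(W,b),np.nanpercentile(Z[b],[5,25,50,75,95]),b.sum())
    tab=(hsv[...,0]<15)&(hsv[...,1]>150)&(Z>.085)&(np.hypot(W[...,0]-.58,W[...,1]+.25)<.08); print("tab",rect(W,tab))
E
```

```text
clock: 6.65
ee_pos: [0.571, -0.3474, 0.168]
orientation: [-3.139, 0.071, 0.004]
wrist_force: [-0.0, -0.5, 0.3]
opening: 0.0855
grasp_force: 0.0
[ 0.57100971 -0.34739875  0.16801307] [-0.72  0.68  1.09  0.    1.37  0.89]
-92.60315467642059
scene (array([ 587.9, -187.1]), array([198.2, 110.4]), 84.47, 1038) [0.05766796 0.06024389 0.06178147 0.06351479 0.07216309] 1038
tab (array([ 583.7, -254.6]), array([15. , 67.7]), 81.89, 105)
top (array([ 593.7, -168.5]), array([152.8, 104. ]), 83.6, 2023) [0.05674112 0.05918653 0.06075366 0.06233128 0.06499098] 2023
tab (array([ 584. , -255.9]), array([12.9, 67.7]), 79.86, 139)
```

```bash
python3 -m crank '[0,0.003,0,0.05,0.041, 0,0.003,0,0.1,0.041, 0,0.003,0,0.14,0.041, 0,0.003,0,0.164,0.041, 0,0.003,0,0.164,0.041, 0,0.003,0,0.164,0.041]'
```

```text
clock: 7.25
ee_pos: [0.5734, -0.3476, 0.0463]
orientation: [-3.136, 0.158, 0.003]
wrist_force: [0.7, -0.2, 0.9]
opening: 0.0857
grasp_force: 0.0
```

```bash
python3 -m crank '[0,0,-0.008,0,0, 0,0,-0.016,0,0, 0,0,-0.024,0,0, 0,0,-0.032,0,0, 0,0,-0.038,0,0, 0,0,-0.044,0,0, 0,0,-0.05,0,0, 0,0,-0.056,0,0, 0,0,-0.062,0,0, 0,0,-0.068,0,0, 0,0,-0.074,0,0, 0,0,-0.08,0,0]'
cat > l.py <<'E'
from h import *
import sys
O=np.array([.5894,-.2036]);t=np.array([.1097,.994])
s=telemetry.read_state();print("axis slide x",(s['ee_pos'][:2]-O)@t*1e3)
for n in("scene","top"):
    c=eyes.read_camera(n);np.savez(n+sys.argv[1]+".npz",**c)
    W=world(c);Z=W[...,2];hsv=cv2.cvtColor(c["pixels"],cv2.COLOR_BGR2HSV)
    tab=(hsv[...,0]<15)&(hsv[...,1]>150)&(Z>.08)&(Z<.105)&(abs((W[...,:2]-O)@[-.994,.11])<.06)
    if tab.sum()>5:
        print(n,"tab",rect(W,tab),"top centre slide x",(np.nanmean(W[tab][:,:2],0)-O)@t*1e3)
    b=(hsv[...,0]>95)&(hsv[...,0]<130)&(hsv[...,1]>100)&(Z>.04)&(Z<.09)&(abs((W[...,:2]-O)@[-.994,.11])<.08)
    if b.sum()>5:
        d=(W[b][:,:2]-O)@t*1e3;print(n,"nest x range",np.percentile(d,[1,99]).round(1),"z",np.nanpercentile(Z[b],[5,50,95]))
E
python3 l.py 4
```

```text
clock: 8.25
ee_pos: [0.58, -0.2878, 0.0472]
orientation: [3.137, -0.163, 0.0]
wrist_force: [1.7, -0.8, 0.4]
opening: 0.0851
grasp_force: 0.8
axis slide x -84.70100509738552
scene tab (array([ 586.4, -226.1]), array([22.4, 68.5]), 83.56, 101) top centre slide x -16.867165178530584
scene nest x range [-10.7 139.8] z [0.05735145 0.06162242 0.06620001]
top tab (array([ 586. , -223.1]), array([12.6, 64.7]), 83.89, 50) top centre slide x -17.681552552384787
top nest x range [ -2.5 135.5] z [0.05711381 0.0607604  0.06451095]
```

```bash
python3 -m crank '[0,0,-0.007,0,0, 0,0,-0.015,0,0, 0,0,-0.023,0,0, 0,0,-0.031,0,0, 0,0,-0.039,0,0, 0,0,-0.047,0,0, 0,0,-0.055,0,0, 0,0,-0.063,0,0, 0,0,-0.071,0,0, 0,0,-0.079,0,0, 0,0,-0.087,0,0, 0,0,-0.095,0,0]'
python3 -m crank '[0,0,-0.007,0,0, 0,0,-0.015,0,0, 0,0,-0.023,0,0, 0,0,-0.031,0,0, 0,0,-0.039,0,0, 0,0,-0.047,0,0, 0,0,-0.055,0,0, 0,0,-0.063,0,0, 0,0,-0.070,0,0, 0,0,-0.077,0,0, 0,0,-0.083,0,0, 0,0,-0.09,0,0]'
python3 l.py 5
python3 - <<'E'
import numpy as np,cv2
a=[cv2.resize(dict(np.load(n+"5.npz"))["pixels"],(400,300)) for n in("scene","top")]
cv2.imwrite("pics/push.png",cv2.hconcat(a))
E
```

```text
clock: 9.35
ee_pos: [0.5874, -0.2168, 0.0472]
orientation: [3.137, -0.163, 0.0]
wrist_force: [1.2, -1.3, 0.0]
opening: 0.0853
grasp_force: 0.9
clock: 10.35
ee_pos: [0.5943, -0.1498, 0.0472]
orientation: [3.137, -0.163, -0.0]
wrist_force: [1.4, -2.5, 0.5]
opening: 0.0858
grasp_force: 0.8
axis slide x 54.02262837889704
scene nest x range [134.5 284.5] z [0.05781939 0.06113568 0.06586882]
top tab (array([631.3, -86.1]), array([4.3, 7.6]), 54.49, 8) top centre slide x 120.96005568893621
```

View pics/push.png

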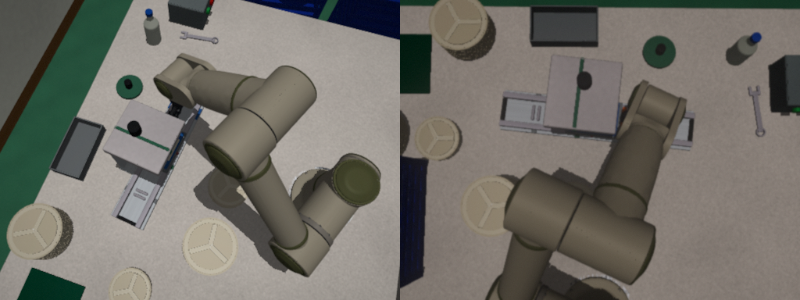

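The view shows the arm clear of the hood (hood at (585,95) in the top half), with the carrier partway under it. I creep toward the detent.

```bash
python3 -m crank '[0,0,-0.006,0,0, 0,0,-0.012,0,0, 0,0,-0.018,0,0, 0,0,-0.024,0,0, 0,0,-0.03,0,0, 0,0,-0.035,0,0, 0,0,-0.04,0,0, 0,0,-0.044,0,0, 0,0,-0.048,0,0, 0,0,-0.048,0,0]'; python3 l.py 6
python3 -m crank '[0,0,-0.002,0,0, 0,0,-0.004,0,0]'
```

```text
clock: 11.28
ee_pos: [0.5981, -0.1143, 0.0472]
orientation: [3.137, -0.162, 0.0]
wrist_force: [-0.4, -2.5, -1.0]
opening: 0.0853
grasp_force: 1.0
axis slide x 89.72379578100572
scene nest x range [169.7 320.8] z [0.05442614 0.06165662 0.06501106]
clock: 11.55
ee_pos: [0.5983, -0.1115, 0.0472]
orientation: [3.137, -0.163, -0.0]
wrist_force: [0.0, -3.1, -1.4]
opening: 0.0853
grasp_force: 1.4
```

```bash
for i in 1; do python3 -m crank '[0,0,-0.002,0,0, 0,0,-0.003,0,0]'; done | grep -E "pos|force"; python3 -m crank '[0,0,-0.002,0,0, 0,0,-0.003,0,0]' | grep -E "pos|force"; python3 -m crank '[0,0,-0.002,0,0, 0,0,-0.003,0,0]'| grep -E "pos|force"; python3 l.py 7
```

```text
ee_pos: [0.5986, -0.1086, 0.0472]
wrist_force: [1.5, -0.3, -0.5]
grasp_force: 0.4
ee_pos: [0.5989, -0.1064, 0.0472]
wrist_force: [0.4, 0.7, 0.1]
grasp_force: 0.0
ee_pos: [0.5991, -0.1043, 0.0472]
wrist_force: [0.4, -0.7, 0.5]
grasp_force: 0.0
axis slide x 99.78222446873941
scene nest x range [188.4 335.3] z [0.05587972 0.0614424  0.06526449]
```

Contact is lost and the carrier has jumped ahead, so it appears to have snapped into the detent. I back off and check.

```bash
python3 -m crank '[0,0,0.04,0,0, 0,0,0.09,0,0, 0,0,0.14,0,0, 0,0,0.19,0,0, 0,0,0.24,-0.04,0, 0,0,0.29,-0.09,0, 0,0,0.34,-0.14,0, 0,0,0.34,-0.16,0, 0,0,0.34,-0.16,0]'; python3 l.py 8
python3 - <<'E'
import numpy as np,cv2
from h import *
c=dict(np.load("scene8.npz"));d=dict(np.load("top8.npz"))
cv2.imwrite("pics/end.png",cv2.hconcat([cv2.resize(c["pixels"][90:210,120:280],(400,300),interpolation=2),cv2.resize(d["pixels"][90:210,170:330],(400,300),interpolation=2)]))
for n in("scene","top"):
    for q in("push_tab","nest","stack_tall"):
        eyes.read_camera(n)
        for k in models.regions_of(n,q)[:1]:print(n,q,k["score"],np.round(k["bbox"]))
E
```

```text
clock: 12.9
ee_pos: [0.5732, -0.3639, 0.1746]
orientation: [3.129, -0.168, 0.014]
wrist_force: [-0.3, 0.3, 1.3]
opening: 0.0855
grasp_force: 0.0
axis slide x -161.07151409252094
scene nest x range [187.5 335.4] z [0.05594409 0.06153361 0.06497769]
scene nest 0.75 [203. 209.  57.  47.]
scene stack_tall 0.58 [270. 315.  69.  70.]
top push_tab 0.6 [228. 170.  70.   8.]
top stack_tall 0.74 [122. 262.  88.  75.]
```

View pics/end.png

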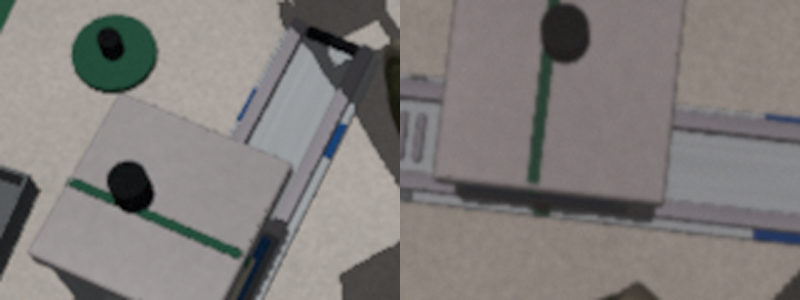

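The hood's green line is at (240,250) in the left crop, with the nest edge showing below it. In the right crop the green mark is at (541,210). I check the red pointer numerically.

```bash
python3 - <<'E'
from h import *
O=np.array([.5894,-.2036]);t=np.array([.1097,.994]);l=np.array([-.994,.11])
for n in("scene","top"):
    c=dict(np.load(n+"8.npz"));W=world(c);hsv=cv2.cvtColor(c["pixels"],cv2.COLOR_BGR2HSV).astype(int)
    X=(W[...,:2]-O)@t*1e3;Y=(W[...,:2]-O)@l*1e3;Z=W[...,2]*1e3
    r=(abs(X-260)<60)&(abs(Y)<110)&(Z<80)&((hsv[...,0]<12)|(hsv[...,0]>168))&(hsv[...,1]>90)
    g=(abs(X-260)<60)&(abs(Y)<110)&(Z<80)&(abs(hsv[...,0]-70)<22)&(hsv[...,1]>70)
    for k,m in(("red",r),("green",g)):print(n,k,m.sum(),np.c_[X[m],Y[m],Z[m]].mean(0).round(1) if m.sum() else"")
    s=(Z>36)&(Z<56)&(Y>40)&(Y<72)&(X>120)&(X<400)
    print(n,"slab",s.sum(),np.percentile(X[s],[1,5,95,99]).round(1))
a=[cv2.resize(dict(np.load(n+"8.npz"))["pixels"][v:v+40,u:u+80],(800,300),interpolation=2) for n,u,v in(("scene",190,175),("top",180,155))]
cv2.imwrite("pics/end2.png",cv2.vconcat(a))
E
```

```text
scene red 4 [260.8  58.9  43. ]
scene green 8 [259.3  59.8  13.3]
scene slab 210 [176.6 180.  341.9 344.4]
top red 0 
top green 0 
top slab 226 [173.4 178.2 333.6 340.8]
```

View pics/end2.png

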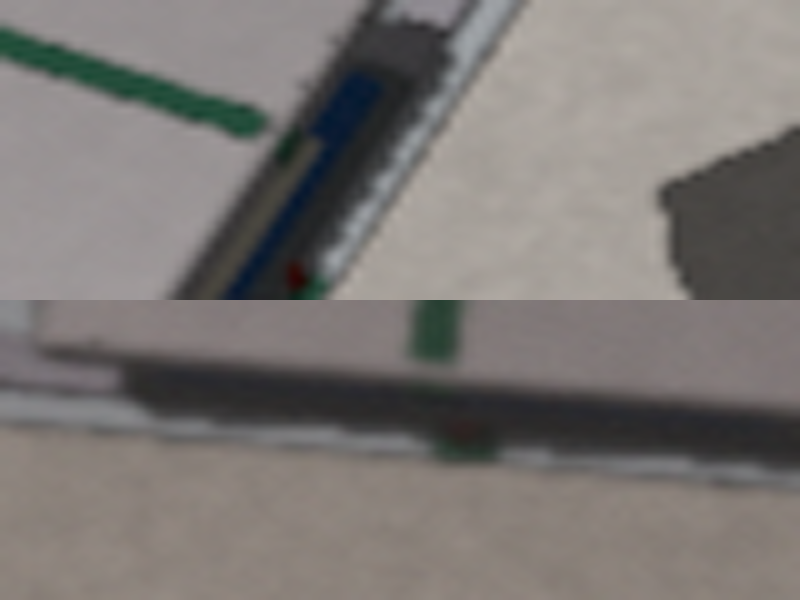

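The red pointer sits on the green mark in both views: (298,275) by (315,290) in the scene crop, and (463,430) by (466,445) in the top crop. The carrier is in the detent and the nest is flush, with its top at about 62 mm.

```bash
python3 -c "
from station import workorder
print(workorder.close_job())"
```

```text
the job is handed in; nothing more can be done
None
```

The nest plate lies flush on the carrier's pins, the carrier is in the detent at the green mark, the tall stack was not touched, and the job was handed in at about 13 s.

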